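# Stir the polishing balls in the jeweller's finishing bowl

### The job

Take the straight-handled wooden stirrer out of the tool rack and stir the ceramic polishing balls with its tip down among them close to the bowl's floor: starting at the far side of the bowl (away from the robot's base), go round about midway between the middle and the wall two full turns, clockwise as seen from above, back to the far side. Then stand the stirrer upright in its own hole in the rack again and let go; all balls stay in the bowl and the other two tools stay in their places.

Things in the scene. Friction and masses are not known exactly. Their poses are not given: they have to be found in the camera images.
- stirrer_grip (a point): Loose wooden stirrer (about 80 g) standing upright in one of the rack's holes. From the top: straight round handle 24 mm across, 80 mm long; disc collar 52 mm across, 6 mm thick, resting on the rack; round shaft 18 mm across, 95 mm long, rounded foot. This point: on the axis half-way up the handle, 46 mm above the collar's underside, 141 mm above the foot. z axis up along the tool.
- stirrer_tip (a point): The foot of the same stirrer: the lowest point of its shaft, on the axis, 141 mm below the middle of the handle. It starts 10 mm above the bench.
- bowl: Round open steel bowl, fixed to the bench, 116 mm across the rim, 55 mm high, walls 4 mm, flat inner floor 5 mm above the bench and 104 mm across; eight loose ceramic balls lie in it in one layer. Origin: centre of its underside, on the bench. Axes are the world's: +x is the far side (away from the robot's base), +y left.
- rack: Wooden tool rack, fixed: a level board 70 mm (x) by 270 mm (y), 15 mm thick, top 105 mm above the bench, on two end cheeks, 294 mm long in all. Three through holes of 34 mm on its long centre line at y = -90, 0, 90 mm, one tool in each: stirrer, graver, brush in any order. Origin on the bench under the middle hole; turned by up to 15 degrees.
- graver_top (a point): A bystander to leave in its hole: a graver with a short mushroom-shaped wooden handle 38 mm across on a brass collar of 52 mm, steel shaft below. Loose. This point is at the top of its handle, 152 mm above the bench.
- brush_top (a point): A bystander to leave in its hole: a bench brush with a dark bristle block 50 x 16 mm on top, bristles up, on a dark wooden collar of 52 mm. Loose. This point is at the top of the bristles, 151 mm above the bench.
- bead0_center (a point): Ball 0 of eight alike: white ceramic polishing ball, 24 mm across, 18 g, slippery, loose in the bowl. The point is its centre, at the start 17 mm above the bench.
- bead1_center (a point): Ball 1 of eight alike: white ceramic polishing ball, 24 mm across, 18 g, slippery, loose in the bowl. The point is its centre, at the start 17 mm above the bench.
- bead2_center (a point): Ball 2 of eight alike: white ceramic polishing ball, 24 mm across, 18 g, slippery, loose in the bowl. The point is its centre, at the start 17 mm above the bench.
- bead3_center (a point): Ball 3 of eight alike: white ceramic polishing ball, 24 mm across, 18 g, slippery, loose in the bowl. The point is its centre, at the start 17 mm above the bench.
- bead4_center (a point): Ball 4 of eight alike: white ceramic polishing ball, 24 mm across, 18 g, slippery, loose in the bowl. The point is its centre, at the start 17 mm above the bench.
- bead5_center (a point): Ball 5 of eight alike: white ceramic polishing ball, 24 mm across, 18 g, slippery, loose in the bowl. The point is its centre, at the start 17 mm above the bench.
- bead6_center (a point): Ball 6 of eight alike: white ceramic polishing ball, 24 mm across, 18 g, slippery, loose in the bowl. The point is its centre, at the start 17 mm above the bench.
- bead7_center (a point): Ball 7 of eight alike: white ceramic polishing ball, 24 mm across, 18 g, slippery, loose in the bowl. The point is its centre, at the start 17 mm above the bench.

How it is judged:
By the outcome, as a careful person would: the job done as asked, in the order asked, and still so for the second after the job is handed in, with the robot touching nothing.
It also fails if it takes over 66 s, if anything falls off the work surface, if the arm or the gripper's body presses on something with over 40 N, if the wrist force passes 120 N, or if a joint passes its speed limit or range.

### The arm

A 7-joint arm with a two-finger parallel gripper is mounted at the origin on the work surface. World frame = base frame: x ahead of the robot, y to its left, z up, the work surface at z = 0. Lengths are in m, angles in rad, forces in N, time in s.
With the tool pointing down it reaches from about 0.4 to 0.85 m from the base axis. Payload 10.4 kg.
Tool frame: the origin (TCP) lies midway between the tips of the shut fingers; the grasp point (between the pads) lies 19 mm behind it; x points along the fingers, y is the direction in which the jaws open and shut, and the axes are right-handed (so a half turn about x gives the same grasp; the last joint's range is limited). The gripper opens to 87 mm and grips with 3 to 60 N. Pads are 19 mm wide; open, the fingers measure 117 mm over their backs; the gripper's body (75 mm by 190 mm) begins 51 mm behind the grasp point.
Start: joints at [1.287, 0.332, -0.065, 1.46, 0.022, 1.35, -0.088], TCP at [0.161, -0.604, 0.223] pointing down, gripper open.
Joint ranges: [-2.6, 2.6], [-0.5, 2.12], [-1.47, 1.34], [0.16, 2.42], [-1.27, 4.41], [0.06, 2.06], [-2.6, 2.6]. Speed limits (rad/s): [2.22, 2.22, 2.79, 2.79, 3.14, 3.14, 3.14].

### API

Orientations are given as a unit quaternion [x, y, z, w].
In Python, from bench import r gives the robot as it stands.
- The arm moves only by the shell command python3 -m jog 'ROWS' [OPENING] [FORCE]. ROWS is JSON, a list of rows, each an object with "slide": the shift along the tool's x, y, z in cm, a list of three; "roll": the turn about the tool's x in degrees. A call has 1 to 5 rows; each row is the pose to reach, as a shift and turn from the pose measured when the call began, along the tool's axes at that moment; what a row does not reach only later rows make up. A row lasts 1/12 s, in which the tool goes at most 41.7 mm and 7.16 degrees, less where a joint would pass 70% of its speed; a pose out of reach is approached as far as the arm can. A call with a gripper value outside its range is refused whole. OPENING is the closure, from 0 (fully open) to 1 (shut), set as the call begins (- or left out, the last holds). The fingers move at their own pace and stop on an object; FORCE is the grip in N (left out, the last holds). Time passes only in rows, so rows that repeat a pose let the fingers close. It gives the time, the measured TCP pose, the force and the opening at its end, in the units of the state.
- r.read_state(): the state, without advancing time (a new reading comes with each control period).
- r.camera(name): name is "side" or "top"; returns the picture (384x512x3 uint8, red, green, blue); there is no depth.
- r.camera_info(name): a dict with "intrinsics" (3x3 intrinsics, pixels), "R" (3x3) and "t" (3): a world point X has camera coordinates R X + t. Camera axes: x right, y down, z forward; pixel columns grow to the right and rows downward; lengths in m; the calibration is good to about 2 mm. A picture is of the moment at which its call begins. camera_info takes no time and is no camera call.
- r.close_job(): hands the job in, once; it reports no verdict.
The state is a dict: "time": time; "joint_positions": joint angles; "joint_vel": joint speeds; "joint_torque": joint torques, N m; "ee_pos": TCP position; "eef_rot": TCP orientation; "ft_force": force on the tool from outside, world axes, zero at the start; "torque": the same for the moment, N m; "width": finger opening in m.
Only numpy, scipy, OpenCV 4.12 (cv2) and the standard library are available. Lean on these libraries where they do the work, as an engineer would, in place of code of your own. Each camera call takes 0.05 s, during which the arm holds its last target.

## Working session

There is one attempt and no reset: what is moved stays moved. The work goes in short steps, Python scripts to look and compute and a shell command to move; the robot and the scene stay as the last step left them, time stands still between calls to the robot, and variables do not carry over. Pictures are saved under pics/ and viewed, and the job is handed in when it is done.

```bash
mkdir -p pics; ls; python3 - <<'E'
from bench import r
import cv2
s=r.read_state()
print({k:s[k] for k in('time','ee_pos','eef_rot','ft_force','width')})
for n in('side','top'):
    cv2.imwrite(f'pics/{n}0.png',r.camera(n)[:,:,::-1]); i=r.camera_info(n); print(n,i)
E
```

```text
pics
{'time': 0.0, 'ee_pos': array([ 0.16104809, -0.60351355,  0.22175407]), 'eef_rot': array([-0.70101337, -0.09243048,  0.70119243, -0.09146609]), 'ft_force': array([-0.40062626,  0.35654164,  0.11720859]), 'width': 0.08716616637121583}
side {'intrinsics': array([[432.14288016,   0.        , 258.16179436],
       [  0.        , 432.14288016, 186.82240536],
       [  0.        ,   0.        ,   1.        ]]), 'R': array([[ 0.95865695, -0.28422644, -0.01386303],
       [-0.19114951, -0.60710179, -0.77129066],
       [ 0.21080492,  0.74205307, -0.63633209]]), 't': array([-0.52338508,  0.17919917,  1.0014365 ])}
top {'intrinsics': array([[436.79956656,   0.        , 258.69820055],
       [  0.        , 436.79956656, 196.05228116],
       [  0.        ,   0.        ,   1.        ]]), 'R': array([[-0.04308299, -0.99905376,  0.00595282],
       [-0.97474489,  0.04072636, -0.21957634],
       [ 0.21912613, -0.01526248, -0.97557716]]), 't': array([0.00310506, 0.54706664, 1.05486713])}
```

View pics/side0.png

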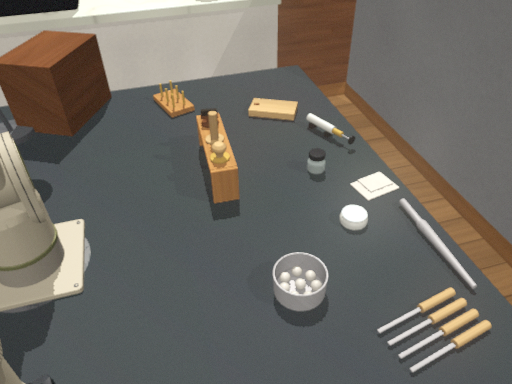

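View pics/top0.png

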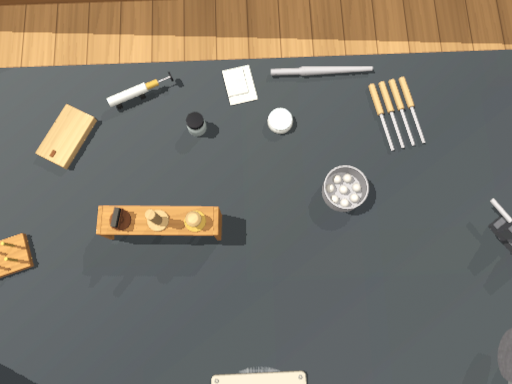

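```bash
cat > h.py <<'E'
from bench import r
import numpy as np, cv2
def proj(n,X):
    i=r.camera_info(n);c=np.asarray(i['R'])@np.asarray(X,float)+i['t'];p=i['intrinsics']@c;return p[:2]/p[2]
def ray(n,uv):
    i=r.camera_info(n);R=np.asarray(i['R']);d=R.T@np.linalg.inv(i['intrinsics'])@np.array([*uv,1.]);return -R.T@i['t'],d
def plane(n,uv,z):
    o,d=ray(n,uv);return o+d*(z-o[2])/d[2]
def crop(n,name,x0,y0,w,h,k):
    im=r.camera(n)[:,:,::-1][y0:y0+h,x0:x0+w]
    cv2.imwrite(f'pics/{name}.png',cv2.resize(im,None,fx=k,fy=k,interpolation=cv2.INTER_CUBIC))
E
python3 - <<'E'
from h import *
a=cv2.imread('pics/top0.png');b=cv2.imread('pics/side0.png')
def z(im,x0,y0,w,h,k):return cv2.resize(im[y0:y0+h,x0:x0+w],None,fx=k,fy=k,interpolation=cv2.INTER_CUBIC)
cv2.imwrite('pics/z1.png',np.vstack([z(a,90,195,140,50,5),z(b,190,95,140,60,5)]))
cv2.imwrite('pics/z2.png',np.hstack([z(a,315,160,60,60,6),z(b,265,250,70,60,6)]))
# top-view rim: bowl
g=cv2.cvtColor(a,cv2.COLOR_BGR2GRAY)
m=(g>75).astype(np.uint8);m[:, :315]=0;m[:,375:]=0;m[:160]=0;m[220:]=0
c=max(cv2.findContours(m,0,2)[0],key=cv2.contourArea);(u,v),rad=cv2.minEnclosingCircle(c);e=cv2.fitEllipse(c);print('bowl',u,v,rad,e,plane('top',e[0],.055))
m=(cv2.cvtColor(b,cv2.COLOR_BGR2GRAY)>75).astype(np.uint8);m[:,:265]=0;m[:,335:]=0;m[:250]=0;m[310:]=0
c=max(cv2.findContours(m,0,2)[0],key=cv2.contourArea);print(cv2.boundingRect(c))
# rack top mask
h=cv2.cvtColor(a,cv2.COLOR_BGR2HSV)
for nm,im in(('top',a),('side',b)):
    h=cv2.cvtColor(im,cv2.COLOR_BGR2HSV); print(nm, h[218,140] if nm=='top' else h[140,205])
h=cv2.cvtColor(a,cv2.COLOR_BGR2HSV)
m=cv2.inRange(h,(3,110,120),(25,255,255));m[:190]=0;m[250:]=0;m[:,:90]=0;m[:,230:]=0
c=max(cv2.findContours(m,0,2)[0],key=cv2.contourArea);R=cv2.minAreaRect(c);bx=cv2.boxPoints(R);print(bx)
for p in bx: print(plane('top',p,.105))
E
```

```text
bowl 344.5 189.5 41.719398498535156 ((334.8447570800781, 187.6895294189453), (69.01077270507812, 77.83344268798828), 81.31449127197266) [ 0.56191003 -0.21756533  0.055     ]
(265, 250, 70, 60)
top [ 17 131 255]
side [ 17 127 213]
[[ 96. 205.]
 [220. 205.]
 [220. 238.]
 [ 96. 238.]]
[0.53100641 0.37716577 0.105     ]
[0.5183768  0.07581014 0.105     ]
[0.43766747 0.07771971 0.105     ]
[0.45022387 0.37406736 0.105     ]
```

View pics/z1.png

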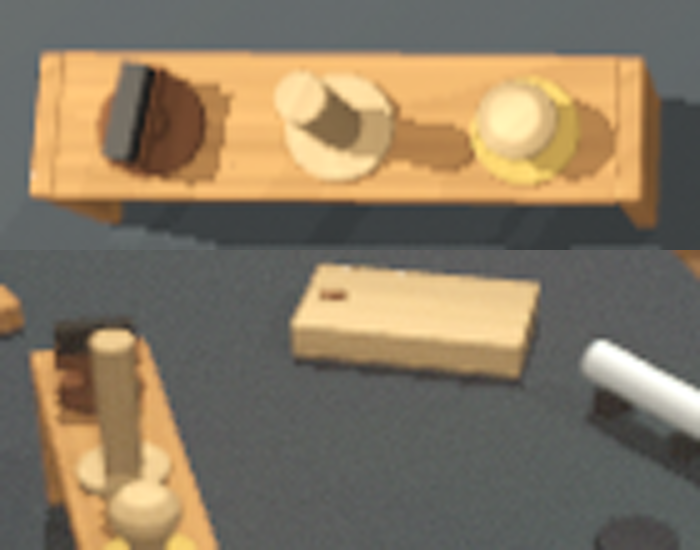

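View pics/z2.png

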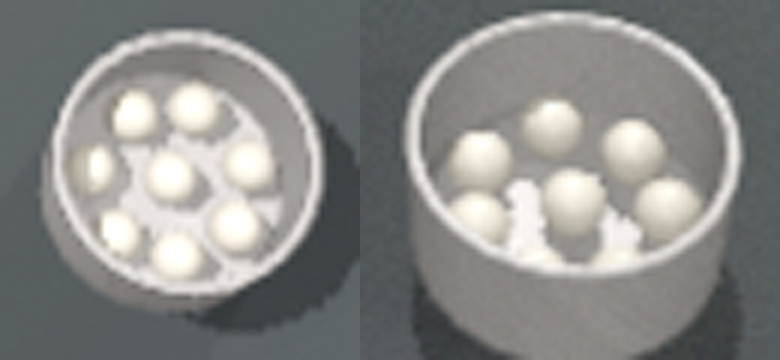

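```bash
python3 - <<'E'
from h import *
q=lambda u,v:(90+u/5-.4,195+v/5-.4)
for p in((40,52),(642,56),(640,203),(30,198)): print('rack',plane('top',q(*p),.105).round(4))
print('collar',plane('top',q(339,127),.111),'htop',plane('top',q(297,97),.191))
s=lambda u,v:(190+u/5-.4,95+(v-250)/5-.4)
print('side htop',plane('side',s(113,341),.191),'collar',plane('side',s(124,468),.111))
print('bowl',plane('top',(346.3-.4,187.2-.4),.055),plane('side',(300.6-.4,273.75-.4),.055))
for n in('top','side'):print(n,-np.asarray(r.camera_info(n)['R']).T@r.camera_info(n)['t'])
# check tool frame
from scipy.spatial.transform import Rotation as R
print(R.from_quat(r.read_state()['eef_rot']).as_matrix().round(3))
E
```

```text
rack [0.5308 0.3733 0.105 ]
rack [0.5166 0.0807 0.105 ]
rack [0.4447 0.0833 0.105 ]
rack [0.4594 0.3754 0.105 ]
collar [0.48665365 0.22646353 0.111     ] htop [0.48675981 0.2275251  0.191     ]
side htop [0.48745025 0.22297565 0.191     ] collar [0.48703011 0.22301158 0.111     ]
bowl [ 0.56307957 -0.24632239  0.055     ] [ 0.56420301 -0.24930134  0.055     ]
top [ 0.30223523 -0.00307803  1.14920869]
side [ 0.32489283 -0.78308676  0.76820513]
[[-0.     0.258 -0.966]
 [ 0.001 -0.966 -0.258]
 [-1.    -0.001  0.   ]]
```

```bash
cat >> h.py <<'E'
from scipy.spatial.transform import Rotation as Rot
def go(target,yaxis=(1,0,0)):
    "print slide (cm) / roll (deg) to bring TCP to target with tool y along yaxis"
    s=r.read_state();M=Rot.from_quat(s['eef_rot']).as_matrix()
    d=M.T@(np.array(target)-s['ee_pos'])*100; y=M.T@np.array(yaxis,float)
    print('slide',d.round(2),'roll',np.degrees(np.arctan2(y[2],y[1])).round(2),'t',round(s['time'],2),'p',s['ee_pos'].round(4),'w',round(s['width'],4),'F',np.round(s['ft_force'],1),'tilt',np.degrees(np.arccos(np.clip(-M[2,0],-1,1))).round(2))
E
python3 -m jog '[{"slide":[-1,-5,-8],"roll":-7},{"slide":[-2,-10,-12],"roll":-14},{"slide":[-3,-12,-16],"roll":-21},{"slide":[-4,-14,-20],"roll":-28},{"slide":[-5,-16,-24],"roll":-35}]' 0 60
python3 -c "
from h import *
go((.5,-.25,.27))
# ball positions
a=cv2.imread('pics/z2.png')
for u,v in((132,115),(192,107),(95,168),(172,178),(248,165),(240,228),(118,232),(178,257)):
    print((plane('top',(315+u/6-.4,160+v/6-.4),.017)-[.5637,-.2478,0]).round(4))
"
```

```text
time: 0.52
ee_pos: [0.2936, -0.445, 0.2551]
eef_rot: [-0.64, -0.301, 0.64, -0.3]
ft_force: [1.7, -0.9, 0.8]
width: 0.0871
slide [ -1.48   3.41 -28.19] roll -39.74 t 0.52 p [ 0.2936 -0.445   0.2551] w 0.0871 F [ 1.7 -0.9  0.8] tilt 0.11
[0.0316 0.0161 0.017 ]
[ 0.0342 -0.0111  0.017 ]
[0.008  0.0346 0.017 ]
[0.002  0.0007 0.017 ]
[ 0.0065 -0.0337  0.017 ]
[-0.022  -0.0275  0.017 ]
[-0.0216  0.0267  0.017 ]
[-0.034   0.0011  0.017 ]
```

```bash
python3 -m jog '[{"slide":[-0.5,0.7,-5],"roll":-7},{"slide":[-1,1.4,-9],"roll":-14},{"slide":[-1.5,2,-13],"roll":-21},{"slide":[-1.5,2.7,-17],"roll":-28},{"slide":[-1.5,3.4,-21],"roll":-35}]'
python3 -c "
from h import *
go((.487,.225,.27))"
```

```text
time: 0.93
ee_pos: [0.4499, -0.3081, 0.2706]
eef_rot: [0.519, 0.481, -0.519, 0.48]
ft_force: [0.3, -1.1, 0.3]
width: 0.087
slide [  0.1   -0.4  -53.44] roll -4.41 t 0.93 p [ 0.4499 -0.3081  0.2706] w 0.087 F [ 0.3 -1.1  0.3] tilt 0.07
```

```bash
python3 -m jog '[{"slide":[0,0,-4],"roll":-4.4},{"slide":[0,-0.1,-8],"roll":-4.4},{"slide":[0,-0.2,-12],"roll":-4.4},{"slide":[0,-0.3,-16],"roll":-4.4},{"slide":[0,-0.3,-20],"roll":-4.4}]'
python3 -m jog '[{"slide":[0,0,-4]},{"slide":[0,0.8,-8]},{"slide":[0,1.6,-12]},{"slide":[0,2,-16]},{"slide":[0,2,-20]}]'
python3 -c "
from h import *
go((.487,.225,.27))"
```

```text
time: 1.35
ee_pos: [0.4618, -0.1066, 0.2705]
eef_rot: [0.5, 0.5, -0.5, 0.499]
ft_force: [1.6, -0.3, 1.3]
width: 0.087
slide [  0.06   2.52 -33.16] roll -0.01 t 1.35 p [ 0.4618 -0.1066  0.2705] w 0.087 F [ 1.6 -0.3  1.3] tilt 0.08invalid input at $[0]: expected keys slide, roll
```

```bash
python3 -m jog '[{"slide":[0,0.5,-4],"roll":0},{"slide":[0,1,-8],"roll":0},{"slide":[0,1.5,-12],"roll":0},{"slide":[0,2,-16],"roll":0},{"slide":[0,2.5,-20],"roll":0}]'
python3 -m jog '[{"slide":[0,0,-4],"roll":0},{"slide":[0,0,-8],"roll":0},{"slide":[0,0,-11],"roll":0},{"slide":[0,0,-13],"roll":0},{"slide":[0,0,-13],"roll":0}]'
python3 -c "
from h import *
go((.487,.225,.27))
crop('top','z3',90,170,140,100,5)
crop('side','z4',150,50,130,130,5)"
```

```text
time: 1.77
ee_pos: [0.4865, 0.0952, 0.2706]
eef_rot: [-0.5, -0.5, 0.5, -0.5]
ft_force: [0.7, 0.6, -0.3]
width: 0.0871
time: 2.18
ee_pos: [0.4849, 0.2301, 0.2704]
eef_rot: [0.499, 0.503, -0.498, 0.5]
ft_force: [0.9, 0.5, 0.3]
width: 0.0873
slide [0.04 0.21 0.51] roll 0.34 t 2.18 p [0.4849 0.2301 0.2704] w 0.0873 F [0.9 0.5 0.3] tilt 0.18
```

View pics/z4.png

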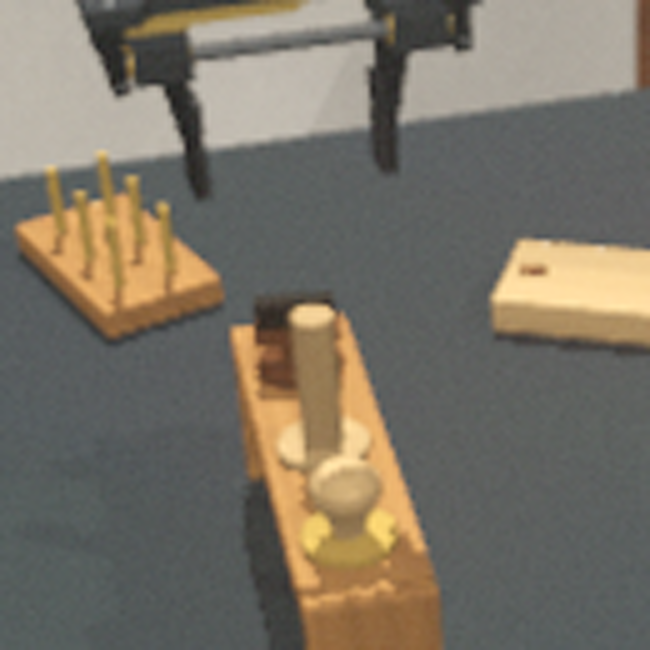

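The open fingers, tips at about (190,89) and (228,84), straddle the stirrer line in x. The stirrer is untouched. I'll descend around the handle.

```bash
python3 -m jog '[{"slide":[2,0.2,0.3],"roll":0.3},{"slide":[4,0.2,0.5],"roll":0.3},{"slide":[6,0.2,0.5],"roll":0.3},{"slide":[8,0.2,0.5],"roll":0.3},{"slide":[10,0.2,0.5],"roll":0.3}]'
python3 -m jog '[{"slide":[1,0,0],"roll":0},{"slide":[2,0,0],"roll":0},{"slide":[3,0,0],"roll":0},{"slide":[3.8,0,0],"roll":0},{"slide":[3.8,0,0],"roll":0}]'
python3 -c "
from h import *
go((.487,.225,.132))
crop('top','z5',90,170,140,100,5)
crop('side','z6',150,70,120,120,5)"
```

```text
time: 2.7
ee_pos: [0.4885, 0.2183, 0.1691]
eef_rot: [-0.501, -0.498, 0.502, -0.498]
ft_force: [0.0, -0.1, -0.4]
width: 0.0872
time: 3.12
ee_pos: [0.4881, 0.2177, 0.13]
eef_rot: [-0.501, -0.499, 0.503, -0.498]
ft_force: [-0.0, -0.3, 0.4]
width: 0.0871
slide [-0.21 -0.11 -0.73] roll -0.42 t 3.12 p [0.4881 0.2177 0.13  ] w 0.0871 F [-0.  -0.3  0.4] tilt 0.2
```

View pics/z6.png

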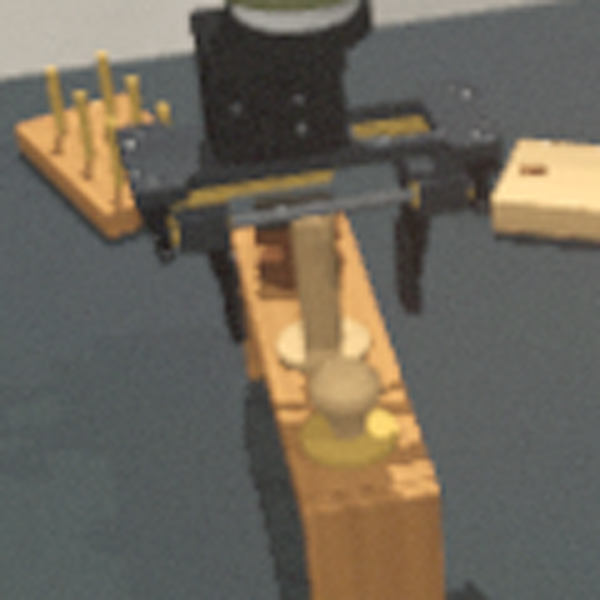

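View pics/z5.png

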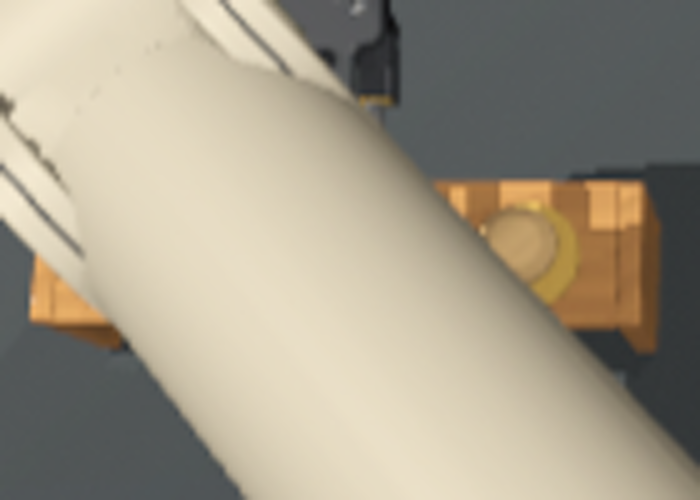

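```bash
python3 -m jog '[{"slide":[-0.2,-0.1,-0.7],"roll":-0.4},{"slide":[-0.2,-0.1,-0.7],"roll":-0.4},{"slide":[-0.2,-0.1,-0.7],"roll":-0.4}]'
python3 -c "
from h import *
go((.487,.225,.132));go((.487,.225,.132))"
```

```text
time: 3.47
ee_pos: [0.4878, 0.2264, 0.1343]
eef_rot: [0.5, 0.5, -0.5, 0.5]
ft_force: [-0.0, 0.1, 0.3]
width: 0.0869
slide [ 0.23 -0.08  0.14] roll 0.08 t 3.47 p [0.4878 0.2264 0.1343] w 0.0869 F [-0.   0.1  0.3] tilt 0.02
slide [ 0.23 -0.08  0.14] roll 0.08 t 3.47 p [0.4878 0.2264 0.1343] w 0.0869 F [-0.   0.1  0.3] tilt 0.02
```

```bash
for i in 1 2; do python3 -m jog '[{"slide":[0,0,0],"roll":0},{"slide":[0,0,0],"roll":0},{"slide":[0,0,0],"roll":0},{"slide":[0,0,0],"roll":0},{"slide":[0,0,0],"roll":0}]' 1 60;done
python3 -c "
from h import *
go((.487,.225,.132))
crop('side','z7',150,70,120,120,5)"
```

```text
time: 3.88
ee_pos: [0.4878, 0.2263, 0.1342]
eef_rot: [0.5, 0.5, -0.5, 0.5]
ft_force: [-1.4, -0.0, 0.4]
width: 0.0618
time: 4.3
ee_pos: [0.4878, 0.2263, 0.1342]
eef_rot: [0.5, 0.5, -0.5, 0.5]
ft_force: [0.8, -0.1, 0.8]
width: 0.0283
slide [ 0.22 -0.08  0.13] roll 0.07 t 4.3 p [0.4878 0.2263 0.1342] w 0.0283 F [ 0.8 -0.1  0.8] tilt 0.03
```

View pics/z7.png

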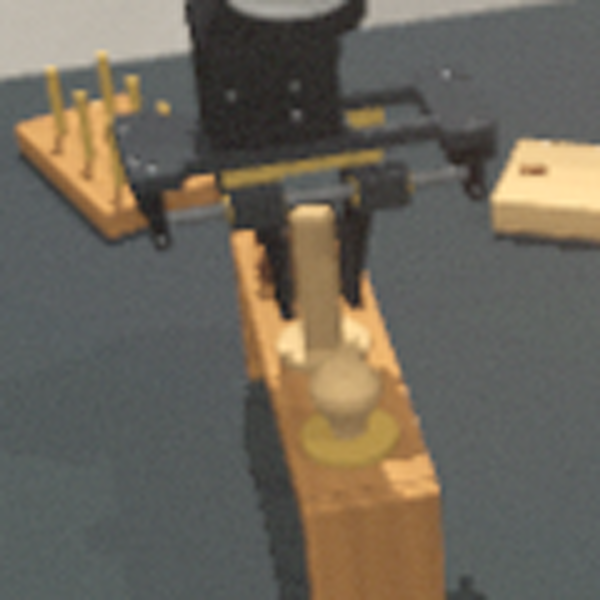

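```bash
python3 -m jog '[{"slide":[0,0,0],"roll":0},{"slide":[0,0,0],"roll":0},{"slide":[0,0,0],"roll":0},{"slide":[0,0,0],"roll":0}]' 1 60
python3 -c "
from h import *
go((.487,.225,.132))
for X in ((.4875,.2263,.134),(.4875,.2263,.191),(.4875,.2263,.111),(.4875,.2263,.151)): print((proj('side',X)-[150,70])*5+2)
crop('side','z8',180,90,80,80,8)"
```

```text
time: 4.68
ee_pos: [0.4878, 0.2263, 0.1342]
eef_rot: [0.5, 0.5, -0.5, 0.5]
ft_force: [0.7, 0.2, 0.4]
width: 0.0229
slide [ 0.22 -0.08  0.13] roll 0.07 t 4.68 p [0.4878 0.2263 0.1342] w 0.0229 F [0.7 0.2 0.4] tilt 0.03
[320.30796489 304.42861467]
[311.80998555 212.98897569]
[323.59168951 339.76202534]
[317.82833402 277.74738345]
```

View pics/z8.png

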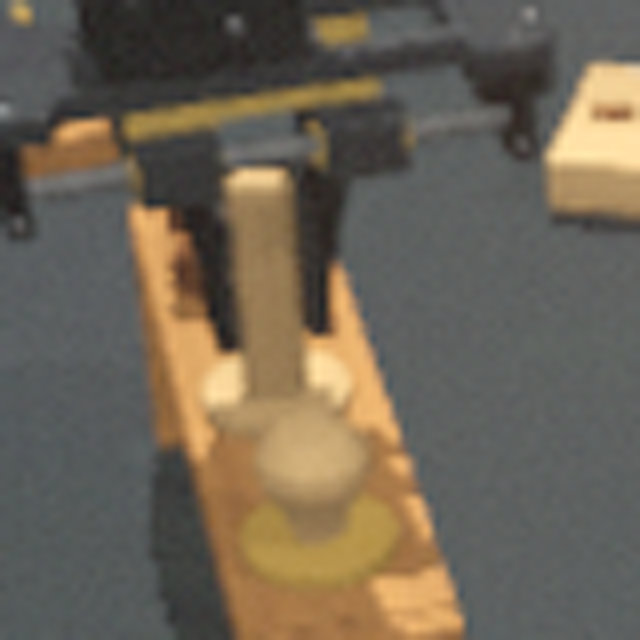

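The stirrer's handle top at (212,112) matches the predicted axis, and the pads are on it. Now I'll lift.

```bash
python3 -m jog '[{"slide":[-1,0,0],"roll":0},{"slide":[-2.5,0,0],"roll":0},{"slide":[-4,0,0],"roll":0},{"slide":[-6,0,0],"roll":0},{"slide":[-8,0,0],"roll":0}]'
python3 -m jog '[{"slide":[-2,0,0],"roll":0},{"slide":[-4,0,0],"roll":0},{"slide":[-6,0,0],"roll":0},{"slide":[-8,0,0],"roll":0},{"slide":[-9,0,0],"roll":0}]'
python3 -m jog '[{"slide":[0,0,0],"roll":0},{"slide":[0,0,0],"roll":0}]'
python3 -c "
from h import *
go((.487,.2262,.31))
for n,z in (('grip',.019),('tip',-.122)): print(n,proj('side',r.read_state()['ee_pos']+[0,0,z]))
crop('side','z9',150,20,120,120,5)"
```

```text
time: 5.15
ee_pos: [0.4875, 0.2264, 0.2156]
eef_rot: [0.499, 0.5, -0.5, 0.5]
ft_force: [0.8, 0.3, -1.1]
width: 0.0231
time: 5.57
ee_pos: [0.4879, 0.227, 0.3086]
eef_rot: [0.5, 0.5, -0.499, 0.501]
ft_force: [-0.7, 0.4, -0.0]
width: 0.0229
time: 5.73
ee_pos: [0.488, 0.2273, 0.309]
eef_rot: [0.501, 0.5, -0.498, 0.501]
ft_force: [-0.6, -0.5, -1.0]
width: 0.0228
slide [-0.1  -0.1   0.11] roll 0.12 t 5.73 p [0.488  0.2273 0.309 ] w 0.0228 F [-0.6 -0.5 -1. ] tilt 0.19
grip [207.51612141  62.95100363]
tip [212.18601275 113.30930504]
```

View pics/z9.png

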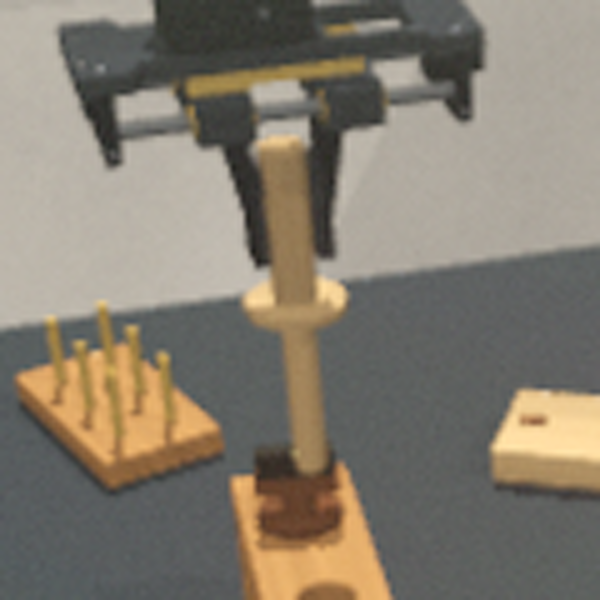

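```bash
python3 -m jog '[{"slide":[0,0.3,1.5],"roll":0},{"slide":[0,0.9,4.5],"roll":0},{"slide":[0,1.6,8],"roll":0},{"slide":[0,2.4,12],"roll":0},{"slide":[0,3.2,16],"roll":0}]'
python3 -m jog '[{"slide":[0,0.8,4],"roll":0},{"slide":[0,1.6,8],"roll":0},{"slide":[0,2.4,12],"roll":0},{"slide":[0,3.2,16],"roll":0},{"slide":[0,4,19],"roll":0}]'
python3 -c "
from h import *
go((.59,-.2455,.29))"
```

```text
time: 6.2
ee_pos: [0.5195, 0.0655, 0.3068]
eef_rot: [0.499, 0.501, -0.499, 0.501]
ft_force: [0.4, -0.7, -1.6]
width: 0.0231
time: 6.62
ee_pos: [0.5593, -0.1287, 0.305]
eef_rot: [-0.499, -0.501, 0.501, -0.499]
ft_force: [0.1, -0.3, -0.4]
width: 0.023
slide [ 1.5   3.08 11.68] roll 0.0 t 6.62 p [ 0.5593 -0.1287  0.305 ] w 0.023 F [ 0.1 -0.3 -0.4] tilt 0.14
```

```bash
python3 -m jog '[{"slide":[1,1,4],"roll":0},{"slide":[2,2,8],"roll":0},{"slide":[4,2.7,10.5],"roll":0},{"slide":[6,3.1,11.6],"roll":0},{"slide":[8,3.1,11.7],"roll":0}]'
python3 -m jog '[{"slide":[0,0,0],"roll":0},{"slide":[0,0,0],"roll":0},{"slide":[0,0,0],"roll":0}]'
python3 -c "
from h import *
go((.59,-.2455,.2))
p=r.read_state()['ee_pos']
for n in('side','top'):print(n,proj(n,p+[0,0,-.124]),proj(n,p+[0,0,.059]))
crop('top','b1',290,120,120,110,6)
crop('side','b2',250,170,110,130,5)"
```

```text
time: 7.03
ee_pos: [0.5891, -0.2498, 0.2213]
eef_rot: [-0.5, -0.5, 0.502, -0.497]
ft_force: [-1.1, 0.3, -0.9]
width: 0.023
time: 7.28
ee_pos: [0.5891, -0.2494, 0.2217]
eef_rot: [-0.5, -0.5, 0.502, -0.497]
ft_force: [1.1, 1.1, -0.0]
width: 0.023
slide [ 2.16  0.1  -0.39] roll -0.25 t 7.28 p [ 0.5891 -0.2494  0.2217] w 0.023 F [ 1.1  1.1 -0. ] tilt 0.33
side [312.71169665 257.00349636] [319.60928855 187.68202438]
top [349.6287923  172.55917853] [367.9114565  148.76624818]
```

View pics/b1.png

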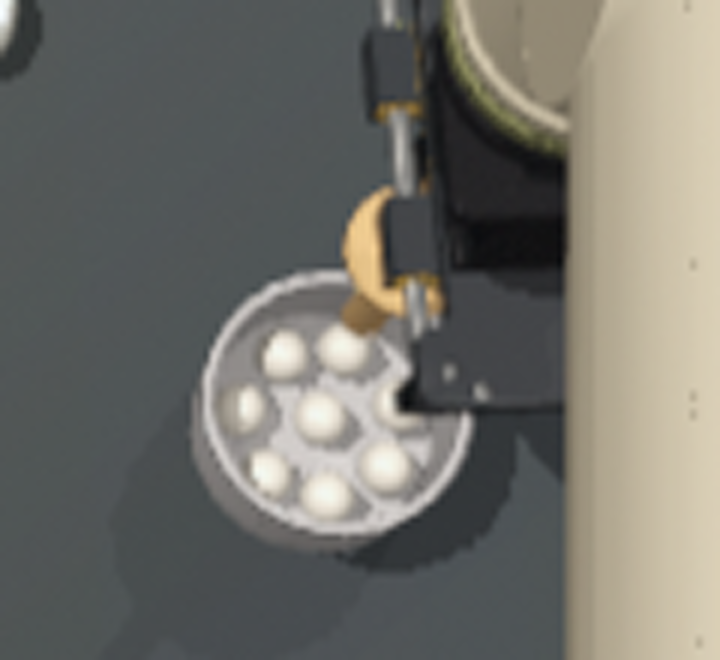

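View pics/b2.png

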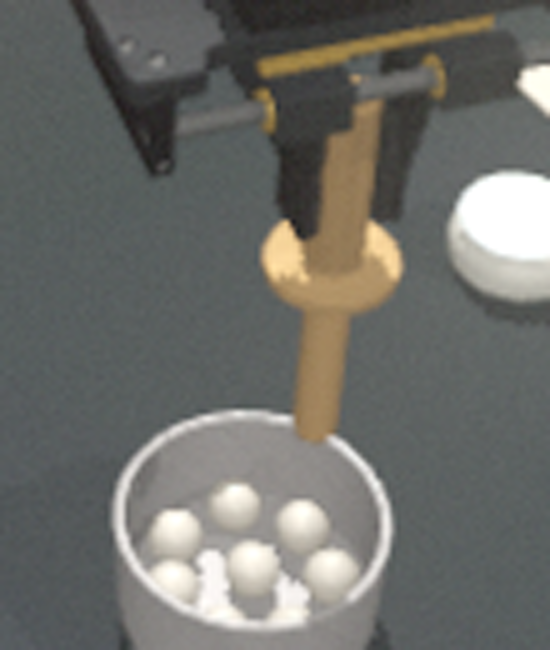

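```bash
python3 -m jog '[{"slide":[1,0.1,-0.3],"roll":0},{"slide":[2,0.1,-0.4],"roll":-0.2},{"slide":[3,0.1,-0.4],"roll":-0.2},{"slide":[4,0.1,-0.4],"roll":-0.2},{"slide":[4.5,0.1,-0.4],"roll":-0.2}]'
python3 -c "
from h import *
go((.59,-.2455,.133))"
```

```text
time: 7.8
ee_pos: [0.5898, -0.245, 0.1756]
eef_rot: [0.499, 0.502, -0.501, 0.498]
ft_force: [0.5, -0.4, -1.7]
width: 0.0233
slide [4.26 0.05 0.05] roll -0.01 t 7.8 p [ 0.5898 -0.245   0.1756] w 0.0233 F [ 0.5 -0.4 -1.7] tilt 0.34
```

```bash
python3 -m jog '[{"slide":[0.6,0,0],"roll":0},{"slide":[1.2,0,0],"roll":0},{"slide":[1.8,0,0],"roll":0},{"slide":[2.3,0,0],"roll":0},{"slide":[2.8,0,0],"roll":0}]'
python3 -c "
from h import *
go((.59,-.2455,.133))"
python3 -m jog '[{"slide":[0.3,0,0],"roll":0},{"slide":[0.6,0,0],"roll":0},{"slide":[0.9,0,0],"roll":0},{"slide":[1.2,0,0],"roll":0},{"slide":[1.4,0,0],"roll":0}]'
python3 -c "
from h import *
go((.59,-.2478,.133))
p=r.read_state()['ee_pos']
crop('side','b3',250,190,110,130,5)
crop('top','b4',290,120,120,110,6)"
```

```text
time: 8.22
ee_pos: [0.5896, -0.245, 0.1471]
eef_rot: [0.499, 0.501, -0.501, 0.498]
ft_force: [0.4, 0.6, -1.6]
width: 0.0229
slide [1.41 0.05 0.05] roll -0.01 t 8.22 p [ 0.5896 -0.245   0.1471] w 0.0229 F [ 0.4  0.6 -1.6] tilt 0.33
time: 8.63
ee_pos: [0.5895, -0.245, 0.1328]
eef_rot: [0.499, 0.502, -0.501, 0.498]
ft_force: [0.1, -0.4, 0.1]
width: 0.0229
slide [-0.02  0.05  0.28] roll -0.01 t 8.63 p [ 0.5895 -0.245   0.1328] w 0.0229 F [ 0.1 -0.4  0.1] tilt 0.34
```

View pics/b3.png

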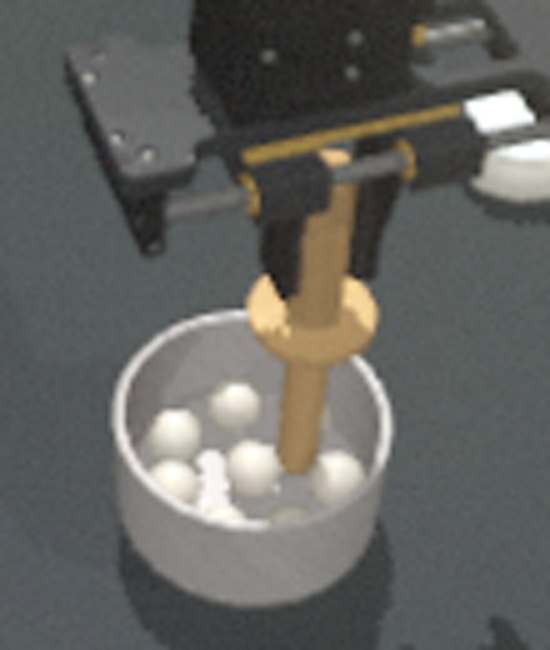

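View pics/b4.png

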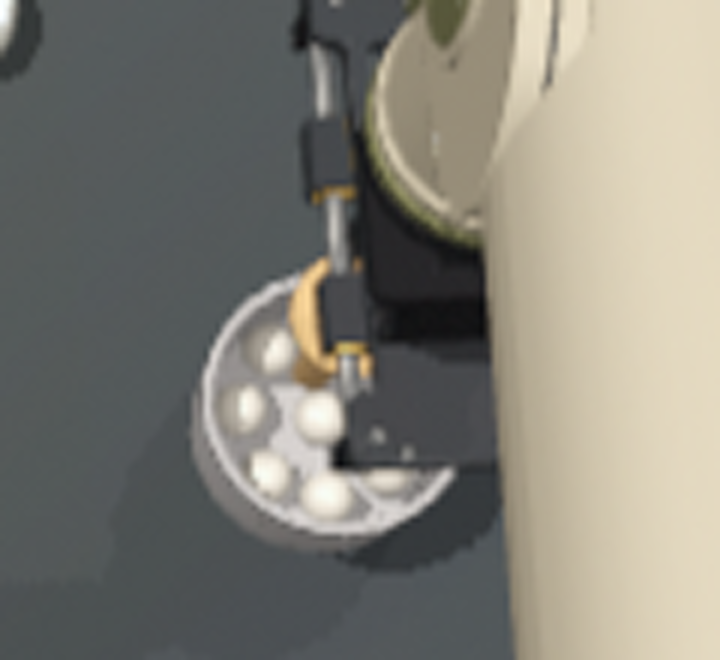

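```bash
cat >> h.py <<'E'
C=np.array([.5637,-.2478]);RR=.026
def stir(calls=3,step=10,base=0.133,start=None):
    s=r.read_state();p=s['ee_pos'];v=p[:2]-C;th=np.degrees(np.arctan2(-v[1],v[0])) if start is None else start
    print('th',round(th,1),'r',round(1000*np.hypot(*v),1),'z',p[2].round(4),'t',round(s['time'],2),'F',np.round(s['ft_force'],1),'w',round(s['width'],4))
    q=lambda a:C+RR*np.array([np.cos(np.radians(a)),-np.sin(np.radians(a))])
    o=p[:2];z=p[2]
    for k in range(calls):
        M=Rot.from_quat(s['eef_rot']).as_matrix();out=[]
        for j in range(1,6):
            a=th+step*j;t=q(a)
            d=M.T@np.array([t[0]-o[0],t[1]-o[1],base-z])*100;out.append(d.round(2).tolist())
        print(k,round(a),out);th=a;o=t;z=base
E
python3 -c "
from h import *
stir(3)"
```

```text
th -6.3 r 25.8 z 0.1327 t 8.73 F [-0.3  0.4  0.2] w 0.023
0 44 [[-0.03, 0.03, 0.45], [-0.03, -0.04, 0.9], [-0.03, -0.19, 1.33], [-0.03, -0.4, 1.73], [-0.03, -0.69, 2.08]]
1 94 [[0.0, -0.34, 0.3], [0.0, -0.73, 0.54], [0.01, -1.15, 0.7], [0.01, -1.59, 0.79], [0.01, -2.05, 0.8]]
2 144 [[0.0, -0.45, -0.07], [0.01, -0.88, -0.21], [0.01, -1.28, -0.43], [0.01, -1.63, -0.71], [0.01, -1.93, -1.05]]
```

```bash
python3 -m jog '[{"slide":[0,0,0.45],"roll":0},{"slide":[0,0,0.9],"roll":0},{"slide":[0,-0.2,1.3],"roll":0},{"slide":[0,-0.4,1.7],"roll":0},{"slide":[0,-0.7,2.1],"roll":0}]'
python3 -c "
from h import *
stir(2)"
```

```text
time: 9.15
ee_pos: [0.5809, -0.2646, 0.1322]
eef_rot: [0.498, 0.504, -0.502, 0.497]
ft_force: [-5.9, 5.0, 0.6]
width: 0.023
th 44.3 r 24.0 z 0.1322 t 9.15 F [-5.9  5.   0.6] w 0.023
0 94 [[-0.08, -0.2, 0.43], [-0.08, -0.59, 0.66], [-0.07, -1.02, 0.82], [-0.07, -1.46, 0.91], [-0.06, -1.92, 0.91]]
1 144 [[0.0, -0.45, -0.07], [0.01, -0.87, -0.22], [0.01, -1.27, -0.45], [0.02, -1.62, -0.73], [0.02, -1.91, -1.08]]
```

```bash
python3 -m jog '[{"slide":[0,-0.2,0.4],"roll":0},{"slide":[-0.1,-0.6,0.65],"roll":0},{"slide":[-0.1,-1,0.8],"roll":0},{"slide":[-0.1,-1.45,0.9],"roll":0},{"slide":[-0.1,-1.9,0.9],"roll":0}]'
python3 -c "
from h import *
stir(2)
crop('side','b5',250,190,110,130,5)"
```

```text
time: 9.57
ee_pos: [0.5628, -0.2703, 0.1335]
eef_rot: [0.499, 0.505, -0.499, 0.496]
ft_force: [-0.1, 9.7, -0.1]
width: 0.0232
th 92.2 r 22.5 z 0.1335 t 9.57 F [-0.1  9.7 -0.1] w 0.0232
0 142 [[0.05, -0.46, 0.29], [0.06, -0.9, 0.15], [0.06, -1.3, -0.06], [0.07, -1.66, -0.33], [0.07, -1.97, -0.66]]
1 192 [[0.01, -0.24, -0.38], [0.01, -0.42, -0.8], [0.02, -0.52, -1.24], [0.02, -0.54, -1.7], [0.02, -0.48, -2.14]]
```

View pics/b5.png

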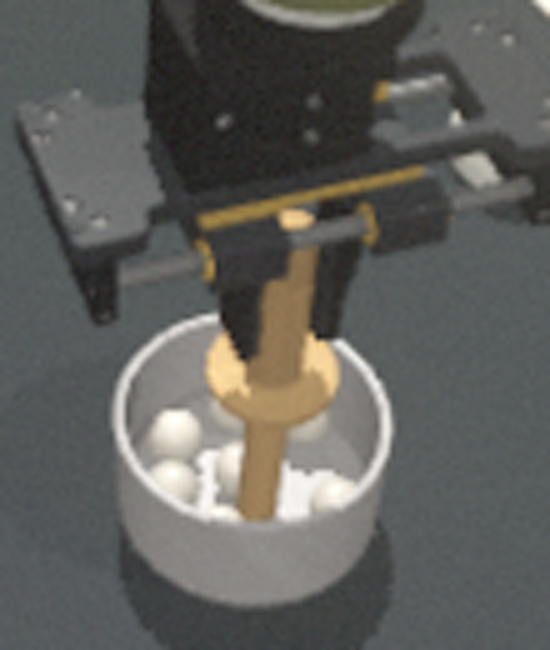

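```bash
python3 -c "
from h import *
go((.5637,-.2738,.133))
s=r.read_state();p=s['ee_pos'];print(s['torque'],proj('side',p+[0,0,-.124]),proj('side',p+[0,0,.056]))
crop('side','b6',280,215,60,80,8)
crop('top','b7',310,150,70,70,8)"
```

```text
slide [0.04 0.17 0.34] roll 0.15 t 9.62 p [ 0.562  -0.2704  0.1335] w 0.0228 F [-1.  10.4  0.5] tilt 0.74
[ 3.50380977 -0.03974226 -0.0422511 ] [301.73273556 295.03784194] [306.63126153 235.4375281 ]
```

View pics/b6.png

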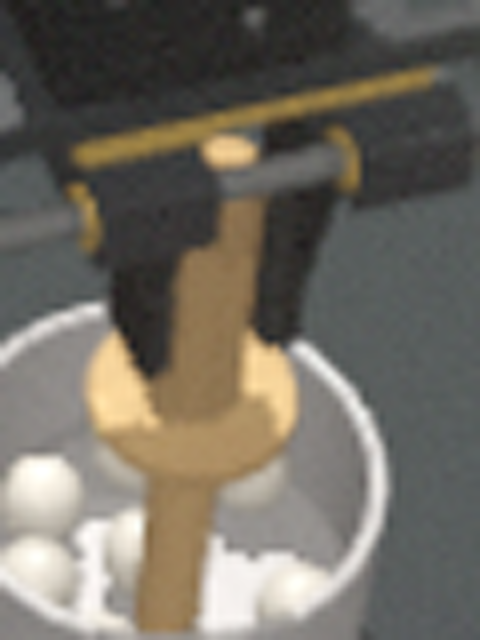

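View pics/b7.png

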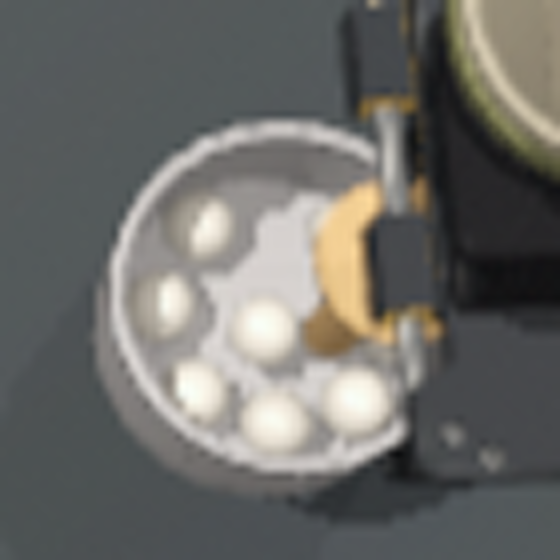

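```bash
python3 -c "
from h import *
s=r.read_state();p=s['ee_pos'];print(p,s['ft_force'])
M=Rot.from_quat(s['eef_rot']).as_matrix();print(M[:,0])
for d in(-.124,-.1,-.08,-.06,-.029): print(d,(proj('top',p-M[:,0]*d)-[310,150])*8+3.5,(proj('side',p-M[:,0]*d)-[280,215])*8+3.5)
"
```

```text
[ 0.5621993  -0.27035435  0.13336019] [-0.11178664  9.7364368   0.20321028]
[-0.01033008  0.00813903 -0.99991352]
-0.124 [332.29612642 334.03849435] [172.17586655 641.64521578]
-0.1 [348.31128243 316.48992227] [177.8954385  585.46610015]
-0.08 [362.16296596 301.3119704 ] [182.81332457 537.16135062]
-0.06 [376.50017915 285.60200048] [187.87547463 487.43960289]
-0.029 [399.74375391 260.13290439] [196.02209918 407.42134864]
```

```bash
sed -i 's/RR=.026/RR=.025/' h.py; python3 -m jog '[{"slide":[0,-0.45,0.2],"roll":0},{"slide":[0,-0.9,0.05],"roll":0},{"slide":[0,-1.3,-0.1],"roll":0},{"slide":[0,-1.6,-0.4],"roll":0},{"slide":[0,-1.9,-0.7],"roll":0}]'
python3 -c "
from h import *
stir(2)
go((0.5637,-.2478,.133))"
```

```text
time: 10.13
ee_pos: [0.5472, -0.262, 0.1356]
eef_rot: [0.501, 0.503, -0.497, 0.499]
ft_force: [10.9, 5.7, 0.4]
width: 0.0231
th 139.2 r 21.7 z 0.1356 t 10.13 F [10.9  5.7  0.4] w 0.0231
0 189 [[0.27, -0.5, -0.14], [0.27, -0.69, -0.53], [0.27, -0.81, -0.95], [0.28, -0.85, -1.39], [0.28, -0.81, -1.82]]
1 239 [[0.0, 0.11, -0.42], [0.01, 0.29, -0.82], [0.01, 0.54, -1.18], [0.01, 0.84, -1.49], [0.01, 1.19, -1.74]]
slide [ 0.27  1.65 -1.41] roll 0.24 t 10.13 p [ 0.5472 -0.262   0.1356] w 0.0231 F [10.9  5.7  0.4] tilt 0.5
```

```bash
sed -i 's/RR=.025/RR=.026/' h.py; python3 -m jog '[{"slide":[0.2,-0.5,-0.15],"roll":0},{"slide":[0.3,-0.75,-0.5],"roll":0},{"slide":[0.3,-0.9,-0.95],"roll":0},{"slide":[0.3,-0.95,-1.4],"roll":0},{"slide":[0.3,-0.9,-1.85],"roll":0}]'
python3 -c "
from h import *
stir(2)
crop('side','b8',250,190,110,130,5)
crop('top','b9',310,150,70,70,8)"
```

```text
time: 10.55
ee_pos: [0.5417, -0.2452, 0.1352]
eef_rot: [0.502, 0.5, -0.496, 0.502]
ft_force: [9.6, -3.8, 1.6]
width: 0.023
th -173.3 r 22.2 z 0.1352 t 10.55 F [ 9.6 -3.8  1.6] w 0.023
0 -123 [[0.22, -0.29, -0.49], [0.22, -0.12, -0.91], [0.22, 0.12, -1.29], [0.23, 0.43, -1.63], [0.23, 0.78, -1.91]]
1 -73 [[0.0, 0.4, -0.21], [0.01, 0.83, -0.35], [0.01, 1.28, -0.42], [0.02, 1.73, -0.4], [0.02, 2.18, -0.31]]
```

View pics/b8.png

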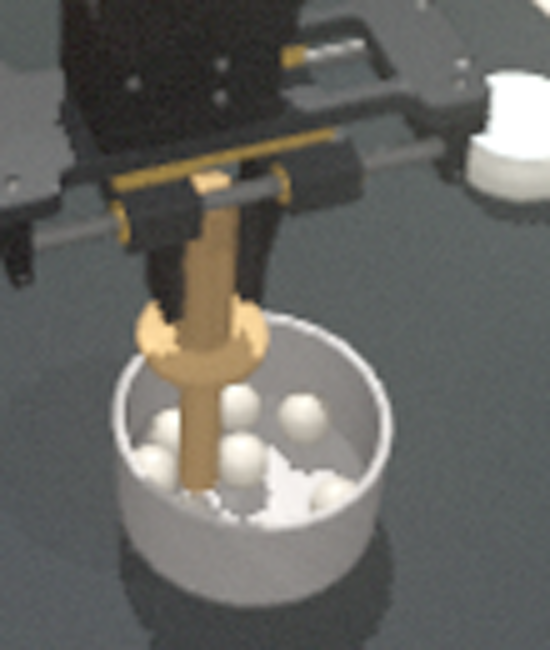

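View pics/b9.png

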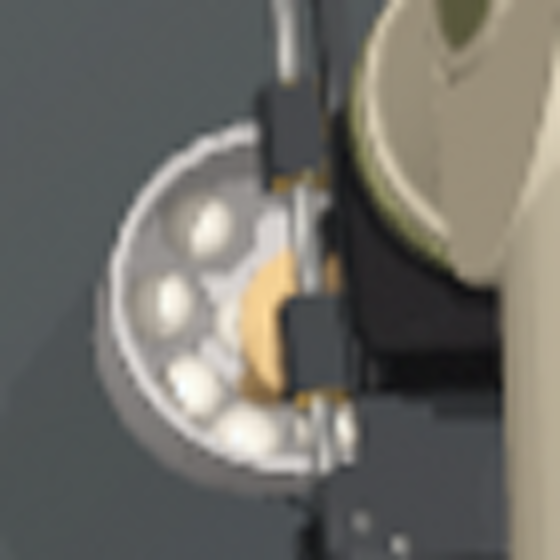

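```bash
python3 -m jog '[{"slide":[0.2,-0.3,-0.5],"roll":0},{"slide":[0.3,-0.15,-0.95],"roll":0},{"slide":[0.3,0.1,-1.35],"roll":0},{"slide":[0.3,0.4,-1.7],"roll":0},{"slide":[0.3,0.75,-2],"roll":0}]'
python3 -c "
from h import *
stir(2)"
```

```text
time: 11.07
ee_pos: [0.5508, -0.229, 0.1343]
eef_rot: [0.502, 0.497, -0.497, 0.504]
ft_force: [2.4, -9.2, 2.1]
width: 0.0233
th -124.5 r 22.9 z 0.1343 t 11.07 F [ 2.4 -9.2  2.1] w 0.0233
0 -74 [[0.14, 0.22, -0.48], [0.14, 0.64, -0.63], [0.15, 1.09, -0.71], [0.15, 1.54, -0.7], [0.16, 1.99, -0.62]]
1 -24 [[0.01, 0.42, 0.16], [0.01, 0.81, 0.39], [0.02, 1.16, 0.69], [0.02, 1.45, 1.04], [0.02, 1.67, 1.43]]
```

```bash
python3 -m jog '[{"slide":[0.1,0.2,-0.5],"roll":0},{"slide":[0.2,0.65,-0.7],"roll":0},{"slide":[0.2,1.1,-0.8],"roll":0},{"slide":[0.2,1.55,-0.8],"roll":0},{"slide":[0.2,2,-0.75],"roll":0}]'
python3 -c "
from h import *
stir(2)"
```

```text
time: 11.48
ee_pos: [0.5693, -0.2243, 0.1327]
eef_rot: [0.501, 0.496, -0.499, 0.504]
ft_force: [-7.1, -8.0, 4.6]
width: 0.0227
th -76.5 r 24.2 z 0.1327 t 11.48 F [-7.1 -8.   4.6] w 0.0227
0 -27 [[-0.02, 0.47, -0.04], [-0.02, 0.87, 0.18], [-0.01, 1.23, 0.46], [-0.01, 1.53, 0.8], [-0.0, 1.76, 1.19]]
1 23 [[0.0, 0.17, 0.42], [0.01, 0.26, 0.87], [0.01, 0.27, 1.32], [0.01, 0.2, 1.77], [0.01, 0.06, 2.2]]
```

```bash
python3 -m jog '[{"slide":[0,0.5,-0.1],"roll":0},{"slide":[0,0.9,0.1],"roll":0},{"slide":[0,1.25,0.4],"roll":0},{"slide":[0,1.6,0.7],"roll":0},{"slide":[0,1.8,1.1],"roll":0}]'
python3 -c "
from h import *
stir(2)
crop('side','b10',250,190,110,130,5)"
```

```text
time: 11.9
ee_pos: [0.5844, -0.2353, 0.1318]
eef_rot: [0.5, 0.498, -0.5, 0.501]
ft_force: [-13.1, 4.0, 5.5]
width: 0.0234
th -31.2 r 24.2 z 0.1318 t 11.9 F [-13.1   4.    5.5] w 0.0234
0 19 [[-0.12, 0.36, 0.31], [-0.12, 0.48, 0.75], [-0.12, 0.53, 1.2], [-0.11, 0.5, 1.65], [-0.11, 0.4, 2.09]]
1 69 [[0.0, -0.18, 0.41], [0.0, -0.43, 0.79], [0.0, -0.75, 1.12], [0.0, -1.11, 1.39], [0.0, -1.52, 1.59]]
```

View pics/b10.png

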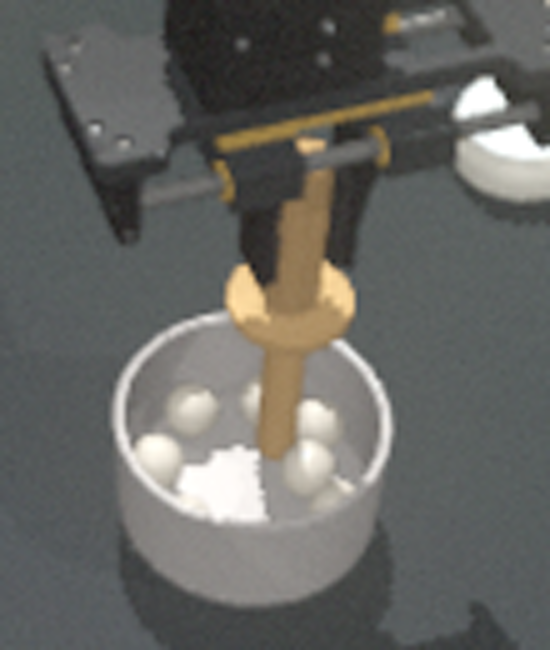

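```bash
sed -i 's/base=0.133/base=0.134/' h.py; python3 -m jog '[{"slide":[-0.1,0.35,0.3],"roll":0},{"slide":[-0.2,0.5,0.75],"roll":0},{"slide":[-0.2,0.55,1.2],"roll":0},{"slide":[-0.2,0.5,1.65],"roll":0},{"slide":[-0.2,0.4,2.1],"roll":0}]'
python3 -c "
from h import *
stir(2)"
```

```text
time: 12.37
ee_pos: [0.5875, -0.2567, 0.1329]
eef_rot: [-0.5, -0.499, 0.501, -0.5]
ft_force: [0.0, -0.3, -0.3]
width: 0.023
th 20.5 r 25.4 z 0.1329 t 12.37 F [ 0.  -0.3 -0.3] w 0.023
0 70 [[-0.11, -0.14, 0.43], [-0.11, -0.4, 0.8], [-0.11, -0.72, 1.12], [-0.11, -1.09, 1.38], [-0.11, -1.51, 1.56]]
1 120 [[0.0, -0.44, 0.11], [0.0, -0.89, 0.15], [0.0, -1.34, 0.11], [0.0, -1.78, -0.01], [-0.0, -2.19, -0.21]]
```

```bash
python3 -m jog '[{"slide":[0,-0.1,0.45],"roll":0},{"slide":[-0.1,-0.4,0.8],"roll":0},{"slide":[-0.1,-0.7,1.15],"roll":0},{"slide":[-0.1,-1.1,1.4],"roll":0},{"slide":[-0.1,-1.5,1.6],"roll":0}]'
python3 -c "
from h import *
stir(2)"
```

```text
time: 12.78
ee_pos: [0.5722, -0.273, 0.1341]
eef_rot: [-0.5, -0.499, 0.501, -0.5]
ft_force: [-0.4, 0.7, 0.2]
width: 0.0228
th 71.2 r 26.6 z 0.1341 t 12.78 F [-0.4  0.7  0.2] w 0.0228
0 121 [[0.01, -0.46, 0.05], [0.01, -0.91, 0.08], [0.01, -1.36, 0.03], [0.01, -1.8, -0.09], [0.01, -2.2, -0.29]]
1 171 [[-0.0, -0.37, -0.27], [-0.0, -0.68, -0.59], [-0.0, -0.93, -0.97], [-0.0, -1.11, -1.39], [-0.0, -1.22, -1.83]]
```

```bash
python3 -m jog '[{"slide":[0,-0.45,0.05],"roll":0},{"slide":[0,-0.9,0.1],"roll":0},{"slide":[0,-1.35,0.05],"roll":0},{"slide":[0,-1.8,-0.1],"roll":0},{"slide":[0,-2.2,-0.3],"roll":0}]'
python3 -c "
from h import *
stir(2)"
```

```text
time: 13.2
ee_pos: [0.5505, -0.2687, 0.1344]
eef_rot: [0.5, 0.499, -0.5, 0.501]
ft_force: [1.7, 4.5, 0.1]
width: 0.023
th 122.3 r 24.8 z 0.1344 t 13.2 F [1.7 4.5 0.1] w 0.023
0 172 [[0.04, -0.43, -0.17], [0.04, -0.73, -0.5], [0.03, -0.98, -0.89], [0.03, -1.15, -1.3], [0.03, -1.25, -1.75]]
1 222 [[-0.0, -0.02, -0.45], [-0.0, 0.04, -0.9], [-0.0, 0.17, -1.34], [-0.0, 0.38, -1.74], [-0.0, 0.65, -2.1]]
```

```bash
python3 -m jog '[{"slide":[0,-0.4,-0.2],"roll":0},{"slide":[0,-0.75,-0.5],"roll":0},{"slide":[0,-1,-0.9],"roll":0},{"slide":[0,-1.15,-1.3],"roll":0},{"slide":[0,-1.25,-1.75],"roll":0}]'
python3 -c "
from h import *
stir(2)"
```

```text
time: 13.62
ee_pos: [0.5416, -0.2514, 0.1364]
eef_rot: [0.502, 0.496, -0.498, 0.504]
ft_force: [12.8, -0.3, -0.2]
width: 0.0232
th 170.8 r 22.4 z 0.1364 t 13.62 F [12.8 -0.3 -0.2] w 0.0232
0 221 [[0.24, -0.39, -0.4], [0.24, -0.35, -0.85], [0.24, -0.22, -1.28], [0.24, -0.02, -1.69], [0.24, 0.24, -2.06]]
1 271 [[0.0, 0.33, -0.32], [0.01, 0.7, -0.57], [0.01, 1.11, -0.76], [0.01, 1.55, -0.87], [0.02, 2.01, -0.9]]
```

```bash
python3 -m jog '[{"slide":[0.2,-0.4,-0.4],"roll":0},{"slide":[0.3,-0.4,-0.85],"roll":0},{"slide":[0.3,-0.3,-1.3],"roll":0},{"slide":[0.3,-0.1,-1.75],"roll":0},{"slide":[0.3,0.2,-2.1],"roll":0}]'
python3 -c "
from h import *
stir(2)"
```

```text
time: 14.03
ee_pos: [0.5455, -0.2339, 0.1355]
eef_rot: [0.502, 0.493, -0.499, 0.506]
ft_force: [4.8, -9.3, 0.6]
width: 0.0229
th -142.5 r 22.9 z 0.1355 t 14.03 F [ 4.8 -9.3  0.6] w 0.0229
0 -93 [[0.15, 0.06, -0.52], [0.15, 0.42, -0.8], [0.16, 0.82, -1.01], [0.16, 1.25, -1.15], [0.17, 1.7, -1.21]]
1 -43 [[0.01, 0.45, 0.02], [0.02, 0.9, 0.12], [0.03, 1.31, 0.29], [0.03, 1.7, 0.53], [0.04, 2.03, 0.84]]
```

```bash
python3 -m jog '[{"slide":[0.1,0.05,-0.5],"roll":0},{"slide":[0.2,0.4,-0.85],"roll":0},{"slide":[0.2,0.8,-1.05],"roll":0},{"slide":[0.2,1.25,-1.2],"roll":0},{"slide":[0.2,1.7,-1.3],"roll":0}]'
python3 -c "
from h import *
stir(2)
go((0.5637,-.2478,.133))"
```

```text
time: 14.45
ee_pos: [0.5617, -0.2249, 0.1344]
eef_rot: [0.501, 0.491, -0.501, 0.507]
ft_force: [-3.1, -7.9, 4.1]
width: 0.0231
th -95.1 r 23.0 z 0.1344 t 14.45 F [-3.1 -7.9  4.1] w 0.0231
0 -45 [[0.04, 0.42, -0.3], [0.05, 0.87, -0.23], [0.06, 1.3, -0.07], [0.07, 1.69, 0.15], [0.08, 2.04, 0.44]]
1 5 [[0.01, 0.29, 0.35], [0.02, 0.52, 0.74], [0.03, 0.68, 1.16], [0.04, 0.76, 1.61], [0.05, 0.76, 2.06]]
slide [0.18 0.21 2.29] roll -0.24 t 14.45 p [ 0.5617 -0.2249  0.1344] w 0.0231 F [-3.1 -7.9  4.1] tilt 1.33
```

```bash
python3 -m jog '[{"slide":[0,0.4,-0.3],"roll":0},{"slide":[0.1,0.9,-0.25],"roll":0},{"slide":[0.1,1.3,-0.1],"roll":0},{"slide":[0.1,1.7,0.1],"roll":0},{"slide":[0.1,2.1,0.4],"roll":0}]'
python3 -c "
from h import *
stir(2)
go((0.5637,-.2478,.133))
crop('side','b11',250,190,110,130,5)"
```

```text
time: 14.87
ee_pos: [0.5799, -0.2307, 0.133]
eef_rot: [0.499, 0.492, -0.503, 0.506]
ft_force: [-9.4, -4.6, 1.6]
width: 0.023
th -46.5 r 23.6 z 0.133 t 14.87 F [-9.4 -4.6  1.6] w 0.023
0 3 [[-0.1, 0.47, 0.16], [-0.09, 0.71, 0.55], [-0.08, 0.87, 0.97], [-0.07, 0.97, 1.41], [-0.06, 0.98, 1.87]]
1 53 [[0.01, -0.06, 0.45], [0.01, -0.21, 0.88], [0.02, -0.42, 1.28], [0.02, -0.7, 1.63], [0.02, -1.04, 1.94]]
slide [ 0.01 -1.62  1.72] roll -0.3 t 14.87 p [ 0.5799 -0.2307  0.133 ] w 0.023 F [-9.4 -4.6  1.6] tilt 1.19
```

View pics/b11.png

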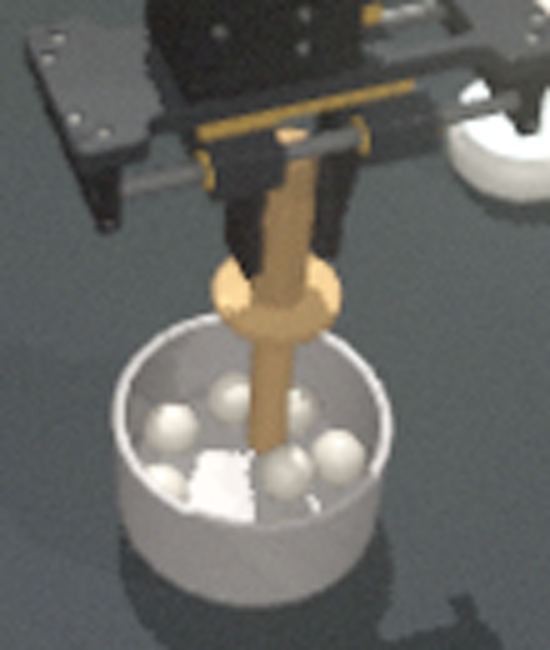

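```bash
python3 -m jog '[{"slide":[-0.1,0.45,0.2],"roll":0},{"slide":[-0.1,0.75,0.55],"roll":0},{"slide":[-0.1,0.95,1],"roll":0},{"slide":[-0.1,1.05,1.4],"roll":0},{"slide":[-0.1,1.05,1.9],"roll":0}]'
python3 -c "
from h import *
stir(1)"
```

```text
time: 15.33
ee_pos: [0.5878, -0.2491, 0.1327]
eef_rot: [-0.498, -0.494, 0.504, -0.503]
ft_force: [-9.1, 6.5, 2.4]
width: 0.0227
th 3.0 r 24.1 z 0.1327 t 15.33 F [-9.1  6.5  2.4] w 0.0227
0 53 [[-0.12, 0.13, 0.46], [-0.11, -0.01, 0.89], [-0.11, -0.22, 1.29], [-0.1, -0.5, 1.65], [-0.1, -0.83, 1.96]]
```

```bash
python3 -m jog '[{"slide":[0,0.1,0.2],"roll":0},{"slide":[0,0.1,0.4],"roll":0},{"slide":[0,0.1,0.4],"roll":0},{"slide":[0,-0.1,0.3],"roll":0},{"slide":[0,-0.3,0.2],"roll":0}]'
python3 -c "
from h import *
stir(1);go((.5637,-.2478,.133))"
```

```text
time: 15.75
ee_pos: [0.5847, -0.2508, 0.1326]
eef_rot: [-0.498, -0.494, 0.504, -0.503]
ft_force: [0.2, -0.1, 0.2]
width: 0.0224
th 8.1 r 21.2 z 0.1326 t 15.75 F [ 0.2 -0.1  0.2] w 0.0224
0 58 [[-0.13, 0.37, 0.51], [-0.13, 0.2, 0.93], [-0.12, -0.05, 1.31], [-0.12, -0.36, 1.64], [-0.12, -0.72, 1.91]]
slide [-0.05 -2.1  -0.29] roll -0.29 t 15.75 p [ 0.5847 -0.2508  0.1326] w 0.0224 F [ 0.2 -0.1  0.2] tilt 0.87
```

Forces are gone and two turns are done. I'll lift slowly.

```bash
python3 -m jog '[{"slide":[-0.4,0,0],"roll":0},{"slide":[-0.8,0,0],"roll":0},{"slide":[-1.3,0,0],"roll":0},{"slide":[-1.9,0,0],"roll":0},{"slide":[-2.6,0,0],"roll":0}]'
python3 -m jog '[{"slide":[-1,0,0],"roll":0},{"slide":[-2.5,0,0],"roll":0},{"slide":[-4.5,0,0],"roll":0},{"slide":[-6.5,0,0],"roll":0},{"slide":[-9,0,0],"roll":0}]'
python3 -m jog '[{"slide":[-2,0,0],"roll":0},{"slide":[-4,0,0],"roll":0},{"slide":[-5.5,0,0],"roll":0},{"slide":[-6,0,0],"roll":0},{"slide":[-6,0,0],"roll":0}]'
python3 -c "
from h import *
go((.4878,.226,.315))
s=r.read_state();p=s['ee_pos'];M=Rot.from_quat(s['eef_rot']).as_matrix();print(M[:,0])
for n in('side','top'):print(n,[proj(n,p-M[:,0]*d) for d in(-.124,-.029,.057)])
crop('top','c1',290,100,120,130,5)
crop('side','c2',250,110,110,200,4)"
```

```text
time: 16.17
ee_pos: [0.5849, -0.2504, 0.1594]
eef_rot: [-0.498, -0.494, 0.504, -0.503]
ft_force: [-0.1, 0.4, -1.0]
width: 0.0229
time: 16.58
ee_pos: [0.5842, -0.2489, 0.2505]
eef_rot: [-0.498, -0.494, 0.504, -0.503]
ft_force: [0.2, -0.2, -0.3]
width: 0.0231
time: 17.0
ee_pos: [0.5846, -0.2479, 0.3124]
eef_rot: [0.499, 0.494, -0.504, 0.504]
ft_force: [0.8, 0.1, -0.8]
width: 0.0232
slide [ -1.05  -9.9  -47.33] roll -0.27 t 17.0 p [ 0.5846 -0.2479  0.3124] w 0.0232 F [ 0.8  0.1 -0.8] tilt 0.95
[ 0.00551864 -0.0156342  -0.99986255]
side [array([314.11355746, 225.66329969]), array([317.21555384, 186.59209979]), array([320.47404975, 145.54970996])]
top [array([358.24363748, 163.39539935]), array([367.96238481, 150.33230496]), array([378.64309563, 135.97622297])]
```

View pics/c1.png

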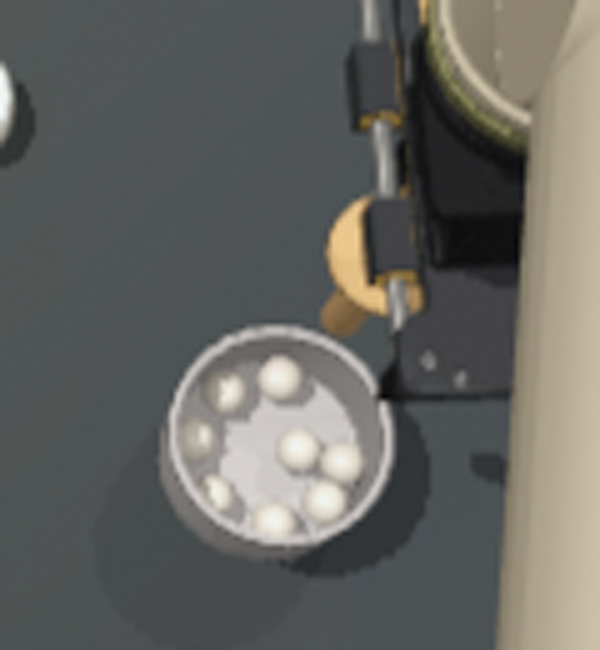

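View pics/c2.png

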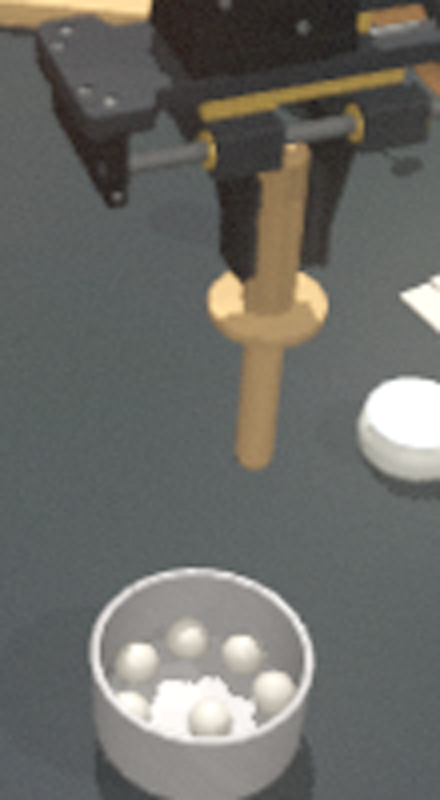

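```bash
python3 -m jog '[{"slide":[-0.3,-0.3,-1.5],"roll":0},{"slide":[-0.6,-1,-4.5],"roll":0},{"slide":[-1,-1.7,-8],"roll":-0.3},{"slide":[-1,-2.5,-12],"roll":-0.3},{"slide":[-1,-3.4,-16],"roll":-0.3}]'
python3 -m jog '[{"slide":[0,-0.8,-4],"roll":0},{"slide":[0,-1.6,-8],"roll":0},{"slide":[0,-2.4,-12],"roll":0},{"slide":[0,-3.2,-16],"roll":0},{"slide":[0,-4,-19],"roll":0}]'
python3 -c "
from h import *
go((.4871,.2295,.315))"
```

```text
time: 17.52
ee_pos: [0.5495, -0.0855, 0.3164]
eef_rot: [0.497, 0.496, -0.503, 0.504]
ft_force: [1.4, 0.8, 0.2]
width: 0.0233
time: 17.93
ee_pos: [0.5073, 0.1085, 0.313]
eef_rot: [0.496, 0.497, -0.503, 0.504]
ft_force: [0.1, -0.2, -1.1]
width: 0.0231
slide [ -0.37  -1.98 -12.1 ] roll 0.18 t 17.93 p [0.5073 0.1085 0.313 ] w 0.0231 F [ 0.1 -0.2 -1.1] tilt 0.8
```

```bash
python3 -m jog '[{"slide":[-0.2,-0.8,-4],"roll":0.2},{"slide":[-0.3,-1.5,-8],"roll":0.2},{"slide":[-0.3,-1.9,-11],"roll":0.2},{"slide":[-0.3,-2,-12.1],"roll":0.2},{"slide":[-0.3,-2,-12.1],"roll":0.2}]'
python3 -m jog '[{"slide":[0,0,0],"roll":0},{"slide":[0,0,0],"roll":0},{"slide":[0,0,0],"roll":0}]'
python3 -c "
from h import *
go((.4871,.2295,.315))
s=r.read_state();p=s['ee_pos'];M=Rot.from_quat(s['eef_rot']).as_matrix();print(M[:,0], 'foot',p+M[:,0]*.124)
print(proj('side',p+M[:,0]*.124),'hole',proj('side',(.4878,.228,.105)))
crop('side','d1',170,60,90,150,5)
crop('top','d2',90,150,140,110,5)"
```

```text
time: 18.35
ee_pos: [0.4844, 0.2336, 0.3134]
eef_rot: [0.495, 0.499, -0.502, 0.504]
ft_force: [-0.8, -0.1, 0.1]
width: 0.0231
time: 18.6
ee_pos: [0.4844, 0.2326, 0.313]
eef_rot: [0.495, 0.498, -0.503, 0.504]
ft_force: [-0.3, -0.7, -1.4]
width: 0.0231
slide [-0.19  0.27  0.32] roll 0.28 t 18.6 p [0.4844 0.2326 0.313 ] w 0.0231 F [-0.3 -0.7 -1.4] tilt 0.82
[-0.00235872 -0.01404364 -0.9998986 ] foot [0.48411413 0.23087361 0.18905865]
[210.42720665 112.21428313] hole [214.46494146 139.02960116]
```

View pics/d1.png

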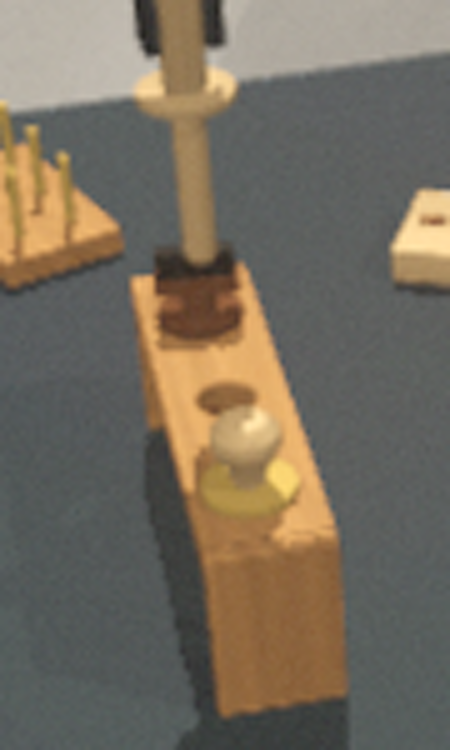

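View pics/d2.png

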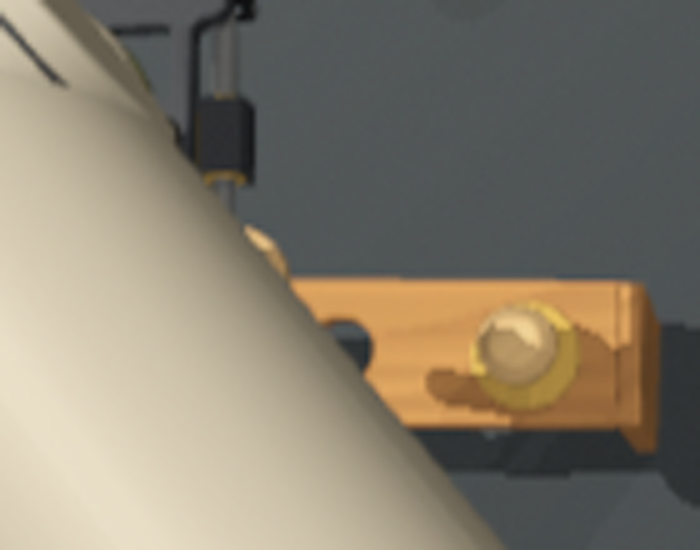

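```bash
python3 -c "
from h import *
print(proj('side',(.4878,.245,.105)),'obs',136-.4,' ',proj('top',(.4878,.211,.105)),'obs',164.6-.4)
go((.4885,.2292,.25))
"
```

```text
[213.20448531 135.86608923] obs 135.6   [164.36259071 219.67849308] obs 164.2
slide [6.33 0.39 0.25] roll 0.26 t 18.7 p [0.4847 0.2325 0.3133] w 0.023 F [0.1 0.5 0.2] tilt 0.8
```

Both views confirm the hole centre at y of about 0.228. I'll align above the hole and come down partway.

```bash
python3 -m jog '[{"slide":[1,0.2,0.1],"roll":0.2},{"slide":[2.5,0.4,0.25],"roll":0.3},{"slide":[4,0.4,0.25],"roll":0.3},{"slide":[5.5,0.4,0.25],"roll":0.3},{"slide":[6.3,0.4,0.25],"roll":0.3}]'
python3 -m jog '[{"slide":[0,0,0],"roll":0},{"slide":[0,0,0],"roll":0}]'
python3 -c "
from h import *
go((.4885,.2292,.135))
s=r.read_state();p=s['ee_pos'];M=Rot.from_quat(s['eef_rot']).as_matrix();print(M[:,0], 'foot',p+M[:,0]*.124)
print(proj('side',p+M[:,0]*.124))
crop('side','d3',170,70,90,110,6)"
```

```text
time: 19.12
ee_pos: [0.4883, 0.2278, 0.248]
eef_rot: [-0.496, -0.497, 0.505, -0.502]
ft_force: [-0.3, -0.3, -1.4]
width: 0.0234
time: 19.28
ee_pos: [0.4883, 0.2272, 0.2474]
eef_rot: [-0.496, -0.497, 0.506, -0.502]
ft_force: [0.1, 0.6, -0.9]
width: 0.023
slide [11.24  0.08 -0.37] roll -0.18 t 19.28 p [0.4883 0.2272 0.2474] w 0.023 F [ 0.1  0.6 -0.9] tilt 0.93
[-0.00494167 -0.01537641 -0.99986956] foot [0.48767094 0.22528383 0.12343881]
[214.10255376 133.93184796]
```

View pics/d3.png

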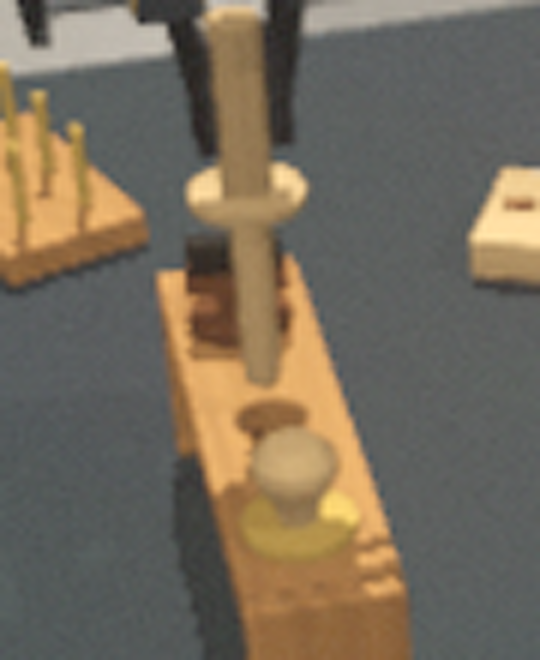

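```bash
python3 -m jog '[{"slide":[0.5,0.1,-0.2],"roll":0},{"slide":[1.5,0.15,-0.3],"roll":0},{"slide":[3,0.15,-0.35],"roll":0},{"slide":[4.5,0.15,-0.35],"roll":0},{"slide":[6,0.15,-0.35],"roll":0}]'
python3 -c "
from h import *
go((.4885,.2292,.136))"
```

```text
time: 19.75
ee_pos: [0.4899, 0.2304, 0.1871]
eef_rot: [-0.496, -0.497, 0.505, -0.502]
ft_force: [0.6, 0.7, -0.3]
width: 0.023
slide [ 5.11 -0.12  0.05] roll -0.15 t 19.75 p [0.4899 0.2304 0.1871] w 0.023 F [ 0.6  0.7 -0.3] tilt 0.86
```

```bash
python3 -m jog '[{"slide":[1,-0.05,0],"roll":0},{"slide":[2,-0.1,0],"roll":0},{"slide":[3,-0.1,0],"roll":0},{"slide":[4,-0.1,0.05],"roll":0},{"slide":[4.8,-0.1,0.05],"roll":0}]'
python3 -m jog '[{"slide":[0.1,0,0],"roll":0},{"slide":[0.2,0,0],"roll":0},{"slide":[0.2,0,0],"roll":0}]'
python3 -c "
from h import *
go((.4885,.228,.1342))
crop('side','d4',170,80,90,100,6)"
```

```text
time: 20.17
ee_pos: [0.4887, 0.2291, 0.1382]
eef_rot: [-0.496, -0.496, 0.505, -0.502]
ft_force: [0.4, 0.7, -0.0]
width: 0.023
time: 20.42
ee_pos: [0.4888, 0.2292, 0.1363]
eef_rot: [-0.496, -0.496, 0.505, -0.502]
ft_force: [0.1, 0.5, 0.2]
width: 0.0233
slide [ 0.21 -0.03  0.11] roll -0.16 t 20.42 p [0.4888 0.2292 0.1363] w 0.0233 F [0.1 0.5 0.2] tilt 0.86
```

View pics/d4.png

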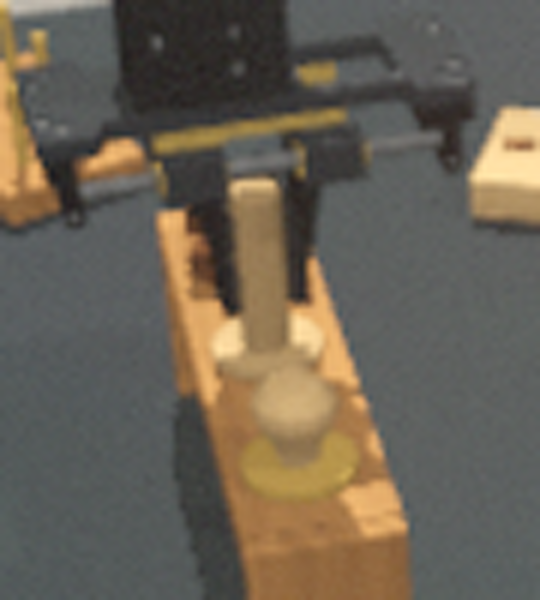

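In the hole, with the collar just over the board at about (214,138). I'll seat it gently.

```bash
python3 -m jog '[{"slide":[0.1,0,0],"roll":0},{"slide":[0.15,0,0],"roll":0},{"slide":[0.15,0,0],"roll":0}]'
python3 -c "
from h import *
go((.4885,.228,.1342))"
```

```text
time: 20.72
ee_pos: [0.4891, 0.2293, 0.1353]
eef_rot: [-0.496, -0.496, 0.505, -0.502]
ft_force: [-0.3, 0.7, -0.4]
width: 0.0229
slide [ 0.11 -0.06  0.13] roll -0.16 t 20.72 p [0.4891 0.2293 0.1353] w 0.0229 F [-0.3  0.7 -0.4] tilt 0.84
```

```bash
python3 -m jog '[{"slide":[0.1,0,0],"roll":0},{"slide":[0.2,0,0],"roll":0},{"slide":[0.2,0,0],"roll":0}]'
python3 -c "
from h import *
go((.4885,.228,.1342))"
```

```text
time: 20.97
ee_pos: [0.4892, 0.2294, 0.1342]
eef_rot: [-0.497, -0.496, 0.505, -0.503]
ft_force: [-2.3, -2.2, 9.1]
width: 0.0229
slide [ 0.01 -0.07  0.14] roll -0.16 t 20.97 p [0.4892 0.2294 0.1342] w 0.0229 F [-2.3 -2.2  9.1] tilt 0.85
```

It's seated, with 9 N upward. Releasing.

```bash
python3 -m jog '[{"slide":[0,0,0],"roll":0},{"slide":[0,0,0],"roll":0},{"slide":[0,0,0],"roll":0},{"slide":[0,0,0],"roll":0},{"slide":[0,0,0],"roll":0}]' 0.6 10
python3 -m jog '[{"slide":[0,0,0],"roll":0},{"slide":[0,0,0],"roll":0},{"slide":[0,0,0],"roll":0},{"slide":[0,0,0],"roll":0},{"slide":[0,0,0],"roll":0}]' 0 10
python3 -m jog '[{"slide":[0,0,0],"roll":0},{"slide":[0,0,0],"roll":0},{"slide":[0,0,0],"roll":0},{"slide":[0,0,0],"roll":0},{"slide":[0,0,0],"roll":0}]'
python3 -c "
from h import *
go((.4892,.2294,.27))
crop('side','d5',170,80,90,100,6)"
```

```text
time: 21.38
ee_pos: [0.4892, 0.2293, 0.1341]
eef_rot: [-0.497, -0.496, 0.505, -0.502]
ft_force: [0.1, -0.0, 0.1]
width: 0.0343
time: 21.8
ee_pos: [0.4892, 0.2294, 0.1341]
eef_rot: [-0.497, -0.496, 0.505, -0.502]
ft_force: [-0.2, -0.7, 0.6]
width: 0.0604
time: 22.22
ee_pos: [0.4892, 0.2293, 0.1341]
eef_rot: [-0.497, -0.496, 0.505, -0.502]
ft_force: [0.8, -0.4, 0.4]
width: 0.0858
slide [-13.59  -0.02   0.19] roll -0.16 t 22.22 p [0.4892 0.2293 0.1341] w 0.0858 F [ 0.8 -0.4  0.4] tilt 0.85
```

View pics/d5.png

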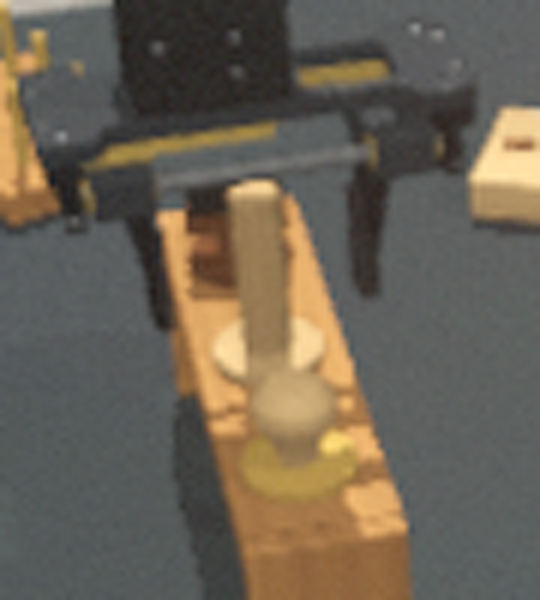

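Released, and the stirrer is standing. I'll go straight up and then move aside for a final look.

```bash
python3 -m jog '[{"slide":[-1.5,0,0],"roll":0},{"slide":[-3.5,0,0.05],"roll":0},{"slide":[-6,0,0.1],"roll":0},{"slide":[-9,0,0.1],"roll":0},{"slide":[-12,0,0.15],"roll":0}]'
python3 -m jog '[{"slide":[-2,0,0],"roll":0},{"slide":[-4,0,2],"roll":0},{"slide":[-5,0,6],"roll":0},{"slide":[-5,0,10],"roll":0},{"slide":[-5,0,14],"roll":0}]'
python3 -m jog '[{"slide":[0,0,4],"roll":0},{"slide":[0,0,8],"roll":0},{"slide":[0,0,11],"roll":0},{"slide":[0,0,12],"roll":0},{"slide":[0,0,12],"roll":0}]'
python3 -m jog '[{"slide":[0,0,0],"roll":0},{"slide":[0,0,0],"roll":0},{"slide":[0,0,0],"roll":0}]'
python3 -c "
from h import *
go((.4892,.2294,.27))
a=r.camera('top')[:,:,::-1];b=r.camera('side')[:,:,::-1]
z=lambda im,x0,y0,w,h,k:cv2.resize(im[y0:y0+h,x0:x0+w],None,fx=k,fy=k,interpolation=cv2.INTER_CUBIC)
cv2.imwrite('pics/e1.png',a);cv2.imwrite('pics/e2.png',b)
cv2.imwrite('pics/e3.png',z(a,90,195,140,50,5));cv2.imwrite('pics/e4.png',z(b,190,95,140,110,5))"
```

```text
time: 22.68
ee_pos: [0.489, 0.2296, 0.2552]
eef_rot: [-0.496, -0.496, 0.505, -0.502]
ft_force: [0.6, 0.8, 0.4]
width: 0.087
time: 23.1
ee_pos: [0.4887, 0.0893, 0.3082]
eef_rot: [-0.496, -0.496, 0.504, -0.503]
ft_force: [0.1, -1.0, -0.2]
width: 0.0868
time: 23.52
ee_pos: [0.4885, -0.0338, 0.3098]
eef_rot: [-0.497, -0.495, 0.506, -0.502]
ft_force: [0.1, -0.1, -0.3]
width: 0.0866
time: 23.77
ee_pos: [0.4885, -0.0321, 0.3098]
eef_rot: [-0.497, -0.496, 0.505, -0.502]
ft_force: [-0.3, -0.2, -0.0]
width: 0.0869
slide [  3.59  -0.03 -26.21] roll -0.22 t 23.77 p [ 0.4885 -0.0321  0.3098] w 0.0869 F [-0.3 -0.2 -0. ] tilt 0.86
```

View pics/e1.png

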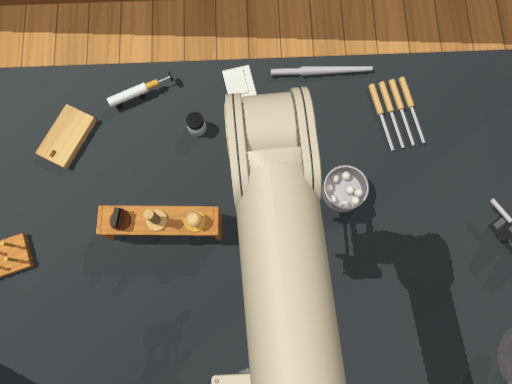

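View pics/e3.png

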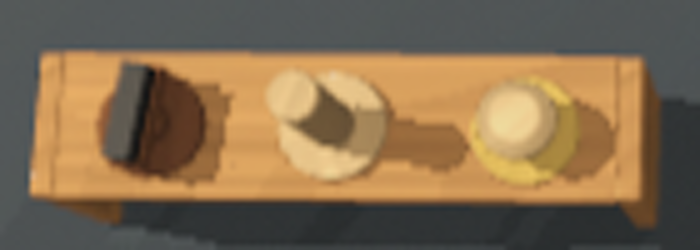

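View pics/e2.png

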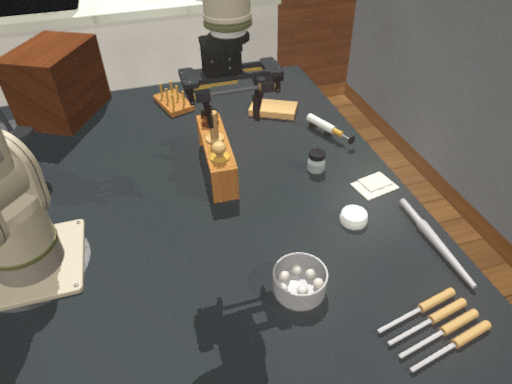

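```bash
python3 -c "
from bench import r
r.close_job()"
```

```text
the job is handed in; nothing more can be done
```

I took the stirrer from the rack's middle hole and stirred two full clockwise turns, far side to far side. I then put it back in the same hole and let go. The job was handed in at about 24 s of the 66 s allowed.

**Final views:** The stirrer stands upright with its collar flat on the rack. The graver and brush have not moved, nothing else on the bench was disturbed, and the gripper was open, clear and unloaded. All eight balls were in the bowl when I counted them from above after lifting out.

**Stirring depth and radius:** By the arm's readings the foot was about 3–7 mm above the bowl's floor. The commanded radius was 26 mm, but the balls pushed the stirrer inward by up to 14 N, so the actual radius varied between about 22 and 27 mm.

**Tilt:** The tool leaned up to 1.3° while stirring and about 0.9° when I set the stirrer down. It settled flat on release.

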